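# Press the leaf block into the tile former

### The job

Fit the oblong plaster block with the leaf on its face into the recess of the wooden tile former, leaf side up and with its cut-out corner at the recess's filled corner, and press it down past the two sprung rollers until it sits fully home, level and flush with the top of the frame. The plaster chips easily, so set it in place rather than letting it drop. Leave all the other things on the bench where they are, and let go when done.

Things in the scene. Friction and masses are not known exactly. Their poses are not given: they have to be found in the camera images.
- leaf_block: Off-white plaster block, 90 (its x) x 56 (its y) x 24 (its z) mm, about 150 g, lying flat, leaf relief on its top face. One corner, the one at its +x +y, is cut out square: 18 mm along x by 14 mm along y, through the full thickness. Origin: centre of the underside of the 90 x 56 outline. It can be gripped across its 56 mm width.
- leaf_block_top (a point): Centre of the leaf block's top face, 24 mm above its underside; axes as the block's.
- former: Wooden tile former fixed to the bench: a frame 142 (x) x 108 (y) x 34 (z) mm round an open recess 92 (x) x 58 (y) mm, 24 mm deep, floor 10 mm above the bench. The recess's +x +y corner is filled by a square wooden block, 18 x 14 mm, up to the frame's top, so the leaf block fits one way only: its x and y along the former's, 1 mm to spare on each side. Origin: centre of the underside.
- former_mouth (a point): Centre of the recess at the frame's top face, 34 mm above the bench; axes as the former's. A block lowered in comes to rest on two sprung rollers about 12 mm deep, 12 mm proud of the frame, and needs roughly 8 to 15 N straight down to pass them. They then pinch it, so a crooked block stays crooked until its high side is pressed.
- roller_far (a joint): Sprung steel roller, 16 mm thick, across the recess's +x end wall, standing 2.5 mm into the recess. Value: how far it is pushed back into the wall, m; 0 free, up to 0.004.
- roller_near (a joint): The same at the -x end wall.
- round_block: Round plaster block, 66 mm across, 24 mm high; does not belong in this former, leave it. Origin: centre of its underside.
- square_block: Square plaster block, 64 x 64 x 24 mm; does not belong in this former, leave it. Origin: centre of its underside.
- knife: Wooden modelling knife lying flat, 150 mm long along its x, 18 mm wide, 7 mm high; leave it. Origin: underside, near its middle.
- pot: Small closed green plastic pot, 56 mm across, 62 mm high; leave it. Origin: centre of its underside.
- bowl: Small unglazed bowl, 110 mm across, 50 mm high; leave it. Origin: centre of its underside.
- brush: Brush lying flat, 170 mm long along its x; leave it. Origin: its underside.
- mug: Unglazed mug, 76 mm across, 85 mm high; leave it. Origin: centre of its underside.
There are look-alikes about, which are no part of the job. What is shaped like the leaf_block but orange or purple is not meant.

How it is judged (in metres and radians):
At the end, for the whole second after the job is handed in: The leaf block lies at rest in the recess, leaf side up: the centre of its top within 1.8 mm of the height of the frame's top, within 3 mm of the recess's centre in plan, level with the frame within 0.025 rad and in line with it within 0.04 rad (z of leaf_block_top in the frame of former_mouth between -0.0018 and 0.0018 m and angle between the z axis of leaf_block and the z axis of former, either way round below 0.025 rad and angle between the x axis of leaf_block and the x axis of former, either way round below 0.04 rad and horizontal distance between leaf_block_top and former_mouth below 0.003 m and linear speed of leaf_block below 0.01 m/s); the robot touches nothing.
It fails at once if the leaf block is dropped or flung: it moves faster than 0.5 m/s with no finger on it (linear speed of leaf_block above 0.5 m/s and contact force between the fingers and leaf_block below 0.05 N).
It fails at once if another thing on the bench (round or square block, knife, pot, bowl, brush or mug) is moved by more than 30 mm (distance of any of round_block, square_block, knife, pot, bowl, brush, mug from where it was at the start of the episode above 0.03 m).
It also fails if it takes over 64 s, if anything falls off the work surface, if the arm or the gripper's body presses on something with over 40 N, if the wrist force passes 120 N, or if a joint passes its speed limit or range.

### The arm

A 6-joint arm with a two-finger parallel gripper is mounted at the origin on the work surface. World frame = base frame: x ahead of the robot, y to its left, z up, the work surface at z = 0. Lengths are in mm, angles in degrees, forces in N, time in s.
With the tool pointing down it reaches from about 300 to 875 mm from the base axis. Payload 6.4 kg.
Tool frame: the origin (TCP) lies on the centre line of the jaws, within the pads' length; the fingertips stand 11 mm ahead of it and the grasp point (between the pads) lies 8 mm behind it (r.tip_extent is the distance from the TCP to the fingertips, in mm); z points along the fingers, y is the direction in which the jaws open and shut (so a half turn about z gives the same grasp; the last joint's range is limited). The gripper opens to 88 mm and grips with 3 to 60 N. Pads are 18 mm wide; open, the fingers measure 123 mm over their backs; the gripper's body (75 mm by 187 mm) begins 45 mm behind the grasp point.
Start: joints at [51.32, 10.359, 92.074, -0, 77.567, -11.82], TCP at [259.786, 512.984, 249.714] pointing down, gripper open.
Joint ranges: [-171.53, 171.53], [-51.25, 118.39], [17.06, 147.69], [-65.23, 245.23], [0, 150.52], [-178.68, 178.68]. Speed limits (degrees/s): [147.25, 147.25, 172.46, 180, 180, 180].

### API

Orientations are given as a 3x3 rotation matrix whose columns are the frame's x, y, z axes.
In Python, from cell import r, viewer, job_done gives the robot as it stands.
- The arm moves only by the shell command python3 -m crank 'ROWS'. ROWS is a JSON object of lists of equal length, an entry for each row: "dr": the turn, a rotation vector about the tool's x, y, z in degrees, a list of three; "travel": the shift along the tool's x, y, z in units of 50 mm (1.0 is 50 mm), a list of three; "grip": the finger opening in mm, from 0 to 88.1. In form: {"dr": [[rx, ry, rz], ...], "travel": [[tx, ty, tz], ...], "grip": [grip, ...]}. A call has 1 to 10 rows; each row is the pose to reach, as a shift and turn from the pose commanded when the call began, along the tool's axes at that moment; what a row does not reach only later rows make up. A row lasts 1/10 s, in which the tool goes at most 50 mm and 8.59 degrees, less where a joint would pass 70% of its speed; a pose out of reach is approached as far as the arm can. A call with a gripper value outside its range is refused whole. The fingers move at their own pace and stop on an object; the grip force is fixed at half the most. Time passes only in rows, so rows that repeat a pose let the fingers close. It gives the time, the measured TCP pose, the force and the opening at its end, in the units of the state.
- r.observe(): the state, without advancing time (a new reading comes with each control period).
- viewer.get_image(name): name is "side" or "top" or "wrist"; returns a dict with "pixels" (400x640x3 uint8, red, green, blue), "mtx" (3x3 intrinsics, pixels), "eye" and "attitude" of the camera in the world; the wrist camera has in their place "tool_from_camera" (4x4, takes a point from camera to tool coordinates, whose origin is the TCP and whose axes are the flange's). Camera axes: x right, y up, looking along -z (the intrinsics and any distortion apply to the point x, -y, -z); pixel columns grow to the right and rows downward; lengths in mm; the calibration is good to about 2 mm. A picture is of the moment at which its call begins: read the wrist's pose just before it. There is no depth.
- job_done(): hands the job in, once; it reports no verdict.
The state is a dict: "time": time; "q": joint angles; "qvel": joint speeds; "effort": joint torques, N m; "ee_pos": TCP position; "tool_rot": TCP orientation; "force": force on the tool from outside, world axes, zero at the start; "ft_torque": the same for the moment, N m; "opening": finger opening in mm.
Only numpy, scipy, OpenCV 4.12 (cv2) and the standard library are available. Lean on these libraries where they do the work, as an engineer would, in place of code of your own. Each camera call takes 0.05 s, during which the arm holds its last target. There are 200 camera calls.

## Working session

There is one attempt and no reset: what is moved stays moved. The work goes in short steps, Python scripts to look and compute and a shell command to move; the robot and the scene stay as the last step left them, time stands still between calls to the robot, and variables do not carry over. Pictures are saved under pics/ and viewed, about 8 in all and at most 12, crops included, and the job is handed in when it is done.

```bash
mkdir -p pics; cat > h.py <<'E'
import numpy as np, cv2
from cell import r, viewer, job_done
def shot(name,fn):
    s=r.observe(); d=viewer.get_image(name); cv2.imwrite('pics/'+fn+'.png',d['pixels'][:,:,::-1])
    if name=='wrist':
        T=np.eye(4); T[:3,:3]=s['tool_rot']; T[:3,3]=s['ee_pos']; C=T@np.array(d['tool_from_camera']); d['eye']=C[:3,3]; d['attitude']=C[:3,:3]
    K=np.array(d['mtx']);np.savez('pics/'+fn+'.npz',K=K,eye=d['eye'],R=d['attitude'])
    return d
def back(fn,px,z):
    d=np.load('pics/'+fn+'.npz'); out=[]
    for u,v in px:
        a=np.linalg.inv(d['K'])@[u,v,1]; w=np.array(d['R'])@[a[0],-a[1],-a[2]]
        e=np.array(d['eye']); out.append(e+w*(z-e[2])/w[2])
    return np.array(out)
def proj(fn,P):
    d=np.load('pics/'+fn+'.npz'); c=(np.atleast_2d(P)-d['eye'])@d['R']; c=c*[1,-1,-1]; p=c@d['K'].T; return p[:,:2]/p[:,2:]
E
python3 -c "
from h import *
d=shot('top','t0'); print({k:v for k,v in d.items() if k!='pixels'}); d=shot('side','s0');print(d['eye'],d['attitude']); s=r.observe();print(s['tool_rot'],s['ee_pos'],s['force'],s['time'])"
```

```text
{'mtx': array([[386.2478777 ,   0.        , 319.02143599],
       [  0.        , 386.2478777 , 203.24733786],
       [  0.        ,   0.        ,   1.        ]]), 'eye': array([ 282.75408764,  -93.27451196, 1117.32115632]), 'attitude': array([[ 0.07323761,  0.97470703, -0.21114559],
       [-0.99729452,  0.07291692, -0.00931506],
       [ 0.00631663,  0.21125655,  0.97741024]])}
[  389.55261762 -1158.62182494   762.22161525] [[ 0.99173021  0.08610693 -0.09516718]
 [-0.12630481  0.52328938 -0.84274274]
 [-0.02276602  0.8477935   0.5298376 ]]
[[-8.92107473e-01  4.51822280e-01 -9.40687007e-04]
 [ 4.51823160e-01  8.92106723e-01 -1.19458117e-03]
 [ 2.99454816e-04 -1.49071896e-03 -9.99998844e-01]] [259.50493563 512.60895017 248.92208346] [-0.20425864  0.30280583  0.40201725] 0.1
```

View pics/t0.png

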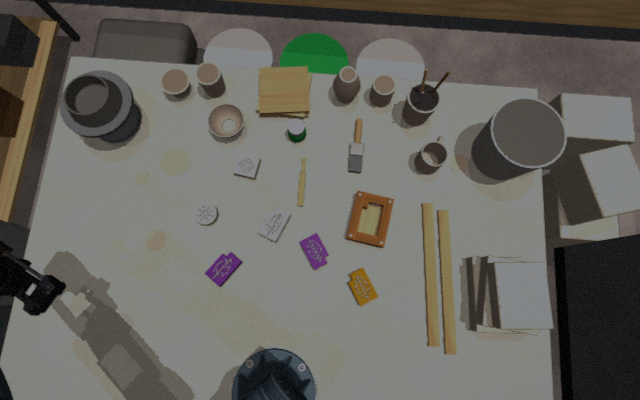

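The top view shows the white leaf block near (275,225), the former near (370,218) and the square block near (247,168). I'll enlarge the block and the former.

```bash
python3 -c "
from h import *
i=cv2.imread('pics/t0.png')
a=i[190:260,240:310];b=i[183:253,335:405]
cv2.imwrite('pics/c0.png',cv2.convertScaleAbs(cv2.resize(np.hstack([a,b]),None,fx=5.7,fy=5.7,interpolation=2),alpha=1.5))
print(back('t0',[(275,225)],24),back('t0',[(370,218)],34))"
```

```text
[[446.09072906  38.00005793  24.        ]] [[ 484.73480585 -230.90800278   34.        ]]
```

View pics/c0.png

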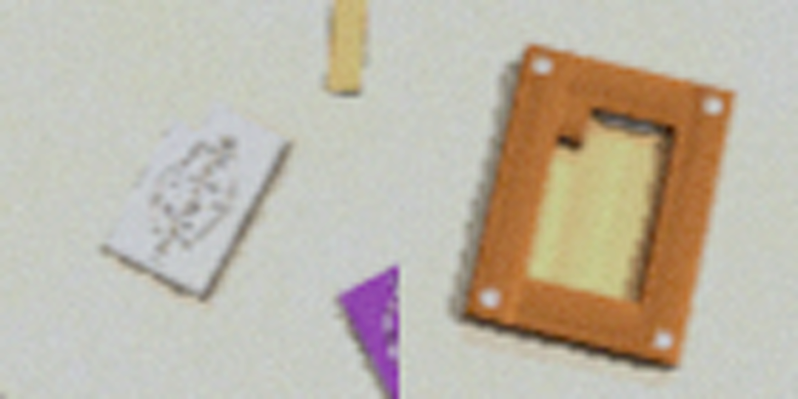

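The crop shows both pieces with their +x end up and +y to the left. The block's cut-out is at about (180,115) and the former's filled corner at about (570,125).

```bash
python3 -c "
from h import *
f=lambda p,ox,oy:[(ox+x/5.7-.4,oy+y/5.7-.4) for x,y in p]
B=back('t0',f([(105,245),(205,295),(290,143)],240,190),24)
F=back('t0',f([(x-400,y) for x,y in [(466,318),(676,362),(735,92),(530,46)]],335,183),34)
print(B,F)
print(np.linalg.norm(np.diff(B,axis=0),axis=1),np.linalg.norm(np.diff(F,axis=0),axis=1))
c=(B[0]+B[2])/2; d=B[2]-B[1]; print('blk',c,np.degrees(np.arctan2(d[1],d[0])))
d=F[2]-F[1]+F[3]-F[0]; print('frm',F.mean(0),np.degrees(np.arctan2(d[1],d[0])))
s=r.observe();R=s['tool_rot'];print('toolx ang',np.degrees(np.arctan2(R[1,0],R[0,0])))
print(R.T@(c+[0,0,176]-s['ee_pos'])/50)
"
```

```text
[[420.78755776  84.04050208  24.        ]
 [399.57792304  31.85037694  24.        ]
 [479.23965395  -3.44695443  24.        ]] [[ 421.52896651 -166.61337307   34.        ]
 [ 407.48880791 -270.99942297   34.        ]
 [ 546.00191413 -295.54425728   34.        ]
 [ 562.17020517 -190.91983969   34.        ]]
[56.3352267  87.13146948] [105.32603414 140.67099732 105.86634211]
blk [450.01360585  40.29677382  24.        ] -23.897662145329093
frm [ 484.29747343 -231.01922325   34.        ] -9.92610422594439
toolx ang 153.13928242429094
[-7.66740876 -6.70407754  0.98614066]
```

```bash
python3 -m crank '{"dr":[[0,0,-0.5],[0,0,-1],[0,0,-2],[0,0,-3],[0,0,-3],[0,0,-3],[0,0,-3],[0,0,-3],[0,0,-3],[0,0,-3]],"travel":[[-0.3,-0.3,0.05],[-1,-0.9,0.1],[-1.7,-1.5,0.2],[-2.4,-2.1,0.3],[-3.1,-2.7,0.4],[-3.8,-3.3,0.5],[-4.5,-3.9,0.6],[-5.2,-4.5,0.7],[-5.9,-5.1,0.75],[-6.5,-5.7,0.8]],"grip":[88,88,88,88,88,88,88,88,88,88]}'
python3 -m crank '{"dr":[[0,0,0],[0,0,0],[0,0,0],[0,0,0],[0,0,0]],"travel":[[-0.5,-0.45,0.1],[-0.9,-0.85,0.2],[-1.1,-1.05,0.2],[-1.1,-1.05,0.2],[-1.1,-1.05,0.2]],"grip":[88,88,88,88,88]}'
python3 -c "
from h import *
shot('wrist','w1'); s=r.observe();print(s['time'],s['ee_pos'],s['tool_rot'])"
```

```text
time: 1.1
ee_pos: [421.3, 109.9, 209.5]
tool_rot: [[-0.914, 0.405, 0.0], [0.405, 0.914, -0.0], [-0.0, 0.0, -1.0]]
force: [0.7, 0.2, -0.2]
opening: 88.2
time: 1.6
ee_pos: [449.7, 42.3, 199.7]
tool_rot: [[-0.914, 0.405, -0.001], [0.405, 0.914, 0.001], [0.001, 0.0, -1.0]]
force: [-0.4, -0.3, 0.5]
opening: 88.4
1.65 [449.6135312   42.68227136 199.7521358 ] [[-9.14851886e-01  4.03789457e-01 -3.16926685e-04]
 [ 4.03789275e-01  9.14851878e-01  5.12458986e-04]
 [ 4.96866508e-04  3.40852473e-04 -9.99999818e-01]]
```

View pics/w1.png

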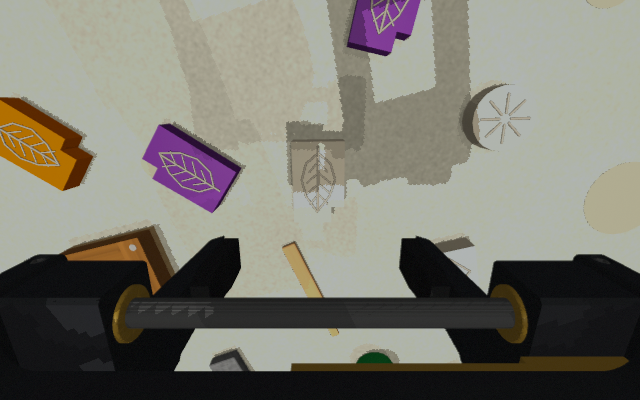

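The wrist view shows the leaf block at about (292–346, 140–212). I'll enlarge it.

```bash
python3 -c "
from h import *
i=cv2.imread('pics/w1.png')[120:225,265:370]
cv2.imwrite('pics/c1.png',cv2.convertScaleAbs(cv2.resize(i,None,fx=5.7,fy=5.7,interpolation=2),alpha=1.2))"
```

```text
(no output)
```

View pics/c1.png

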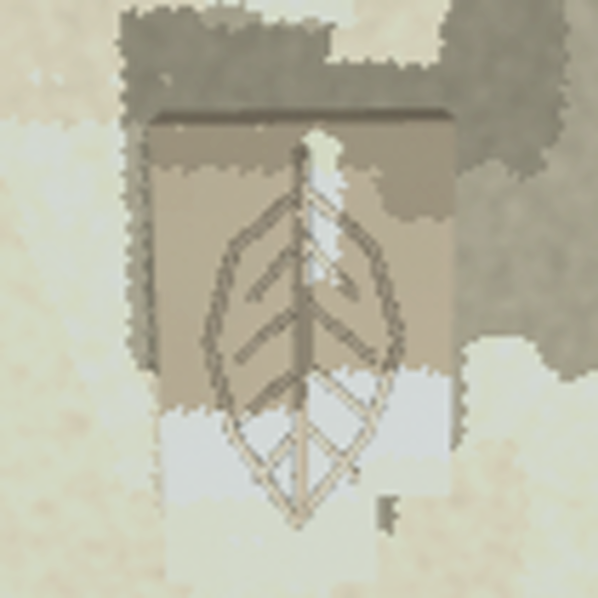

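```bash
python3 -c "
from h import *
B=back('w1',[(265+x/5.7-.4,120+y/5.7-.4) for x,y in [(154,122),(455,119),(167,583),(376,583),(451,495),(376,495)]],24)
print(B)
c=B[:3];print(np.linalg.norm(B[1]-B[0]),np.linalg.norm(B[2]-B[0]),np.linalg.norm(B[4]-B[1]))
ctr=(B[1]+B[2])/2
d=B[2]-B[0]+B[4]-B[1];e=B[1]-B[0];print(ctr,np.degrees(np.arctan2(d[1],d[0])),np.degrees(np.arctan2(-e[0],e[1])))
s=r.observe();R=s['tool_rot'];print(R.T@(ctr-s['ee_pos'])/50)
"
```

```text
[[398.16418659  32.89061079  24.        ]
 [419.78775488  83.1956095   24.        ]
 [480.49618071  -3.40581238  24.        ]
 [497.18828197  34.39697157  24.        ]
 [486.20305427  54.97457758  24.        ]
 [480.31058414  41.62980274  24.        ]]
54.75556227861389 89.97770606967403 72.16244615657676
[450.14196779  39.89489856  24.        ] -23.44824305813946 -23.26041713836148
[-0.03392556 -0.04793123  3.51501016]
```

Block at (450, 40), angle −23.4°, and its sizes agree with the given ones. Next I'll descend and grip high on the block (tips 15 mm above its underside), so the fingers stay clear of the frame later.

```bash
python3 -m crank '{"dr":[[0,0,-0.4],[0,0,-0.4],[0,0,-0.4],[0,0,-0.4],[0,0,-0.4],[0,0,-0.4],[0,0,-0.4],[0,0,-0.4],[0,0,-0.4],[0,0,-0.4]],"travel":[[-0.03,-0.045,0.3],[-0.03,-0.045,0.8],[-0.03,-0.045,1.4],[-0.03,-0.045,2],[-0.03,-0.045,2.6],[-0.03,-0.045,3],[-0.03,-0.045,3.3],[-0.03,-0.045,3.47],[-0.03,-0.045,3.47],[-0.03,-0.045,3.47]],"grip":[78,78,78,78,78,78,78,78,78,78]}'
python3 -m crank '{"dr":[[0,0,0],[0,0,0],[0,0,0],[0,0,0],[0,0,0],[0,0,0]],"travel":[[0,0,0],[0,0,0],[0,0,0],[0,0,0],[0,0,0],[0,0,0]],"grip":[66,60,57,54,50,50]}'
```

```text
time: 2.65
ee_pos: [450.8, 39.5, 26.8]
tool_rot: [[-0.918, 0.397, 0.001], [0.397, 0.918, -0.0], [-0.001, 0.0, -1.0]]
force: [0.3, -0.5, 0.5]
opening: 77.8
time: 3.25
ee_pos: [451.0, 38.9, 26.7]
tool_rot: [[-0.917, 0.398, 0.001], [0.398, 0.917, -0.0], [-0.001, 0.0, -1.0]]
force: [-0.3, 2.0, 6.1]
opening: 55.7
```

Opening 55.7 mm, so the block is gripped. I'll lift, then carry it to a viewing pose beyond the former.

```bash
python3 -m crank '{"dr":[[0,0,0],[0,0,0],[0,0,0],[0,0,0],[0,0,0],[0,0,-1],[0,0,-2],[0,0,-4],[0,0,-6],[0,0,-8]],"travel":[[0,0,-0.1],[0,0,-0.3],[0,0,-0.6],[0,0,-1],[0,0,-1.4],[-0.2,-0.2,-1.8],[-0.6,-0.6,-2.2],[-1.1,-1.05,-2.6],[-1.6,-1.55,-3],[-2.1,-2,-3.3]],"grip":[50,50,50,50,50,50,50,50,50,50]}'
python3 -c "
from h import *
s=r.observe();t=np.array([565,-231,200.])
print(s['tool_rot'].T@(t-s['ee_pos'])/50,s['force'],s['opening'])"
```

```text
time: 4.25
ee_pos: [507.4, -96.0, 193.3]
tool_rot: [[-0.964, 0.265, 0.001], [0.265, 0.964, -0.001], [-0.001, -0.0, -1.0]]
force: [0.3, 0.0, -1.5]
opening: 55.6
[-1.82682723 -2.2983579  -0.13127142] [ 2.70668830e-01  2.33463408e-04 -1.47917029e+00] 55.557311395103035
```

```bash
python3 -m crank '{"dr":[[0,0,-1],[0,0,-2],[0,0,-4],[0,0,-5.5],[0,0,-5.5],[0,0,-5.5],[0,0,-5.5],[0,0,-5.5],[0,0,-5.5]],"travel":[[-0.4,-0.5,-0.05],[-0.8,-1,-0.1],[-1.2,-1.5,-0.12],[-1.5,-1.9,-0.13],[-1.7,-2.15,-0.13],[-1.83,-2.3,-0.13],[-1.83,-2.3,-0.13],[-1.83,-2.3,-0.13],[-1.83,-2.3,-0.13]],"grip":[50,50,50,50,50,50,50,50,50]}'
python3 -c "
from h import *
shot('wrist','w2'); s=r.observe();print(s['time'],s['ee_pos'],s['tool_rot'])
i=cv2.imread('pics/w2.png')[0:330,180:460]; cv2.imwrite('pics/c2.png',cv2.convertScaleAbs(cv2.resize(i,None,fx=1.8,fy=1.8,interpolation=2),alpha=1.2))"
```

```text
time: 5.15
ee_pos: [564.2, -228.6, 197.6]
tool_rot: [[-0.985, 0.172, -0.001], [0.172, 0.985, 0.001], [0.001, 0.0, -1.0]]
force: [-0.0, -0.3, -1.8]
opening: 55.2
5.2 [ 564.31582648 -228.68986451  197.72868849] [[-9.85082966e-01  1.72079741e-01 -3.34615826e-04]
 [ 1.72079624e-01  9.85082981e-01  3.52429284e-04]
 [ 3.90270295e-04  2.89591519e-04 -9.99999882e-01]]
```

View pics/c2.png

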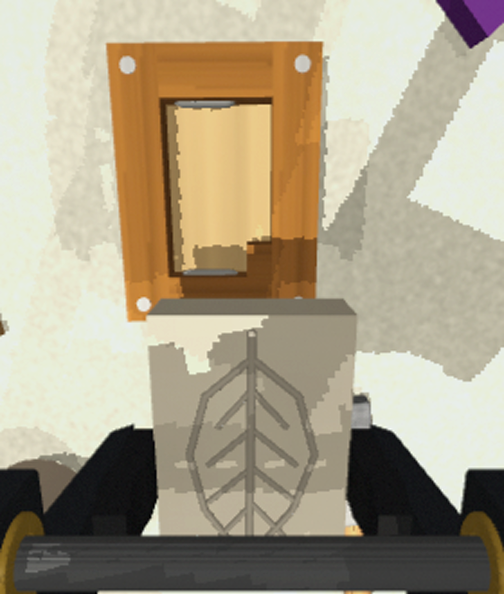

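The crop shows the recess, with its near-wall edge at about (160–273, 98), the filled corner at lower right around (250–272, 241–275), and the held block in front. The +x +y corners match. I'll enlarge it for the exact pose.

```bash
python3 -c "
from h import *
i=cv2.imread('pics/w2.png'); a=i[12:112,235:365]; b=i[100:200,235:385]
a=cv2.resize(a,None,fx=6,fy=6,interpolation=2)
cv2.imwrite('pics/c3.png',cv2.convertScaleAbs(a,alpha=1.2)); b=cv2.resize(b,None,fx=5.2,fy=5.2,interpolation=2);cv2.imwrite('pics/c4.png',cv2.convertScaleAbs(b,alpha=1.2,beta=15))"
```

```text
(no output)
```

View pics/c3.png

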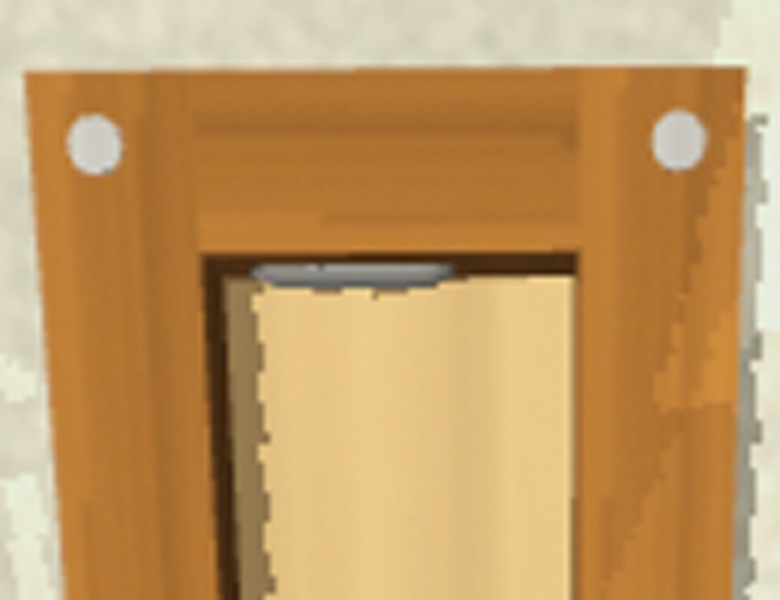

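View pics/c4.png

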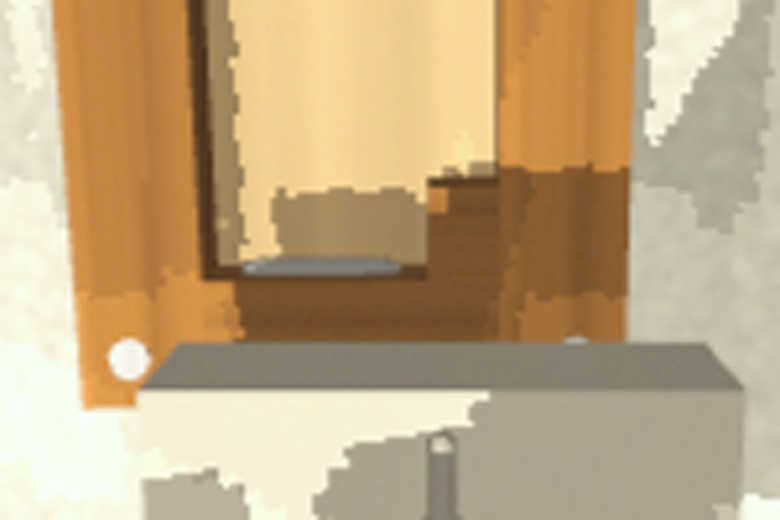

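```bash
cat > fit.py <<'E'
from h import *
from scipy.optimize import least_squares
a=lambda x,y:(235+x/6-.4,12+y/6-.4); b=lambda x,y:(235+x/5.2-.4,100+y/5.2-.4)
px=np.array([a(202,256),a(579,253),b(203,281),b(428,180),b(498,180),b(427,281),a(25,74),a(747,68),b(82,407)])
m=np.array([(-46,-29),(-46,29),(46,-29),(28,15),(28,29),(46,15),(-71,-54),(-71,54),(71,-54)],float)
def W(p,m,z):
    c,s=np.cos(p[2]),np.sin(p[2]); return np.c_[p[0]+c*m[:,0]-s*m[:,1],p[1]+s*m[:,0]+c*m[:,1],z]
z=np.full(9,34.)
f=least_squares(lambda p:(proj('w2',W(p,m,z))-px).ravel(),[484,-231,-.173])
print('former',f.x[:2],np.degrees(f.x[2]));print(f.fun.reshape(-1,2).round(1))
g=least_squares(lambda p:(proj('w2',W(p,m,z+p[3]))-px).ravel(),[484,-231,-.173,0]); print('free z',g.x)
bp=np.array([b(137,390),b(743,389),b(183,344),b(707,344)]);bm=np.array([(-45,-28),(-45,28)]*2,float)
h=least_squares(lambda p:(proj('w2',W(p,bm,p[3]+np.array([24,24,0,0])))-bp).ravel(),[564,-229,-.173,172])
print('block',h.x,np.degrees(h.x[2]),h.fun.round(1))
s=r.observe();R=s['tool_rot'];print('toolang',np.degrees(np.arctan2(R[1,0],R[0,0])),s['ee_pos'])
print('move',R.T@np.r_[f.x[:2]-h.x[:2],0]/50)
E
python3 fit.py
```

```text
former [ 484.27899264 -233.32181581] -9.459853422853337
[[-0.3 -0.5]
 [ 0.1 -0.5]
 [-0.3  0.3]
 [-0.2  1.3]
 [ 0.5  1.2]
 [ 0.2  0. ]
 [-0.4 -0.8]
 [ 0.3 -0.8]
 [ 0.1  0.4]]
free z [ 4.84113394e+02 -2.33465355e+02 -1.65045773e-01 -2.57652339e+00]
block [ 5.63422320e+02 -2.28696880e+02 -1.71196034e-01  1.69351424e+02] -9.808810216978625 [ 0.4  0.3  0.5  0.3 -0.4 -0.3 -0.7 -0.4]
toolang 170.0912443795853 [ 564.31582648 -228.68986451  197.72868849]
move [ 1.54333772e+00 -3.63498185e-01  4.97052936e-04]
```

Block held at −0.9 mm in x from the TCP, which agrees with the earlier estimate. Now I'll move over the recess, stopping about 15 mm above the frame.

```bash
python3 -m crank '{"dr":[[0,0,0],[0,0,-0.4],[0,0,-0.4],[0,0,-0.4],[0,0,-0.4],[0,0,-0.4],[0,0,-0.4],[0,0,-0.4],[0,0,-0.4],[0,0,-0.4]],"travel":[[0.2,-0.1,0],[0.6,-0.2,0.1],[1,-0.3,0.4],[1.3,-0.36,0.9],[1.5,-0.36,1.4],[1.54,-0.36,1.8],[1.54,-0.36,2.2],[1.54,-0.36,2.45],[1.54,-0.36,2.45],[1.54,-0.36,2.45]],"grip":[50,50,50,50,50,50,50,50,50,50]}'
python3 -c "
from h import *
shot('wrist','w3'); s=r.observe();print(s['time'],s['ee_pos'],s['tool_rot'])
P=s['ee_pos'];c,n=np.cos(np.radians(-9.46)),np.sin(np.radians(-9.46))
w=lambda x,y,z,o:[o[0]+c*x-n*y,o[1]+n*x+c*y,z]
print(proj('w3',[w(-71,-54,34,(484.3,-233.3)),w(-71,54,34,(484.3,-233.3)),w(-45,-28,P[2]-2,P-[.9,0,0]),w(-45,28,P[2]-2,P-[.9,0,0])]))
i=cv2.imread('pics/w3.png')[80:300,200:440]; cv2.imwrite('pics/c5.png',cv2.convertScaleAbs(cv2.resize(i,None,fx=2.7,fy=2.7,interpolation=2),alpha=1.2))"
```

```text
time: 6.2
ee_pos: [485.7, -234.3, 75.7]
tool_rot: [[-0.986, 0.166, 0.0], [0.166, 0.986, -0.0], [-0.0, -0.0, -1.0]]
force: [0.5, 0.4, -0.3]
opening: 55.6
6.25 [ 486.112575   -234.60947679   76.20849902] [[-9.86138742e-01  1.65918890e-01  1.14186416e-03]
 [ 1.65917819e-01  9.86139099e-01 -9.77082284e-04]
 [-1.28815331e-03 -7.74083083e-04 -9.99998871e-01]]
[[227.40295498 114.95309492]
 [415.52477066 114.82103326]
 [259.97874056 176.86322106]
 [378.83284823 176.80074326]]
```

View pics/c5.png

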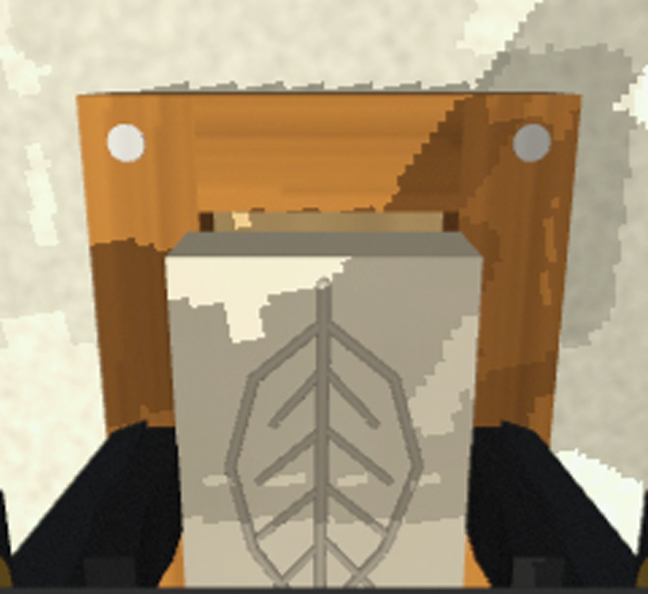

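The crop shows the frame's −x edge at (77–581, 95), the recess edge at row 212 (199–459), and the block's top edge at (166–483, 257). I'll fit the relative offset.

```bash
cat > fit2.py <<'E'
from h import *
from scipy.optimize import least_squares
n=lambda x,y:(200+x/2.7-.3,80+y/2.7-.3)
px=np.array([n(77,95),n(581,95),n(199,212),n(459,212)]);m=np.array([(-71,-54),(-71,54),(-46,-29),(-46,29)],float)
def W(p,m,z):
    c,s=np.cos(p[2]),np.sin(p[2]); return np.c_[p[0]+c*m[:,0]-s*m[:,1],p[1]+s*m[:,0]+c*m[:,1],z]
f=least_squares(lambda p:(proj('w3',W(p,m,np.full(4,34.)))-px).ravel(),[484,-233,-.165]);print('former',f.x,np.degrees(f.x[2]),f.fun.round(1))
bp=np.array([n(166,257),n(483,257),n(187,233),n(464,233)]);bm=np.array([(-45,-28),(-45,28)]*2,float)
h=least_squares(lambda p:(proj('w3',W(p,bm,p[3]+np.array([24,24,0,0])))-bp).ravel(),[486,-234,-.165,50]);print('block',h.x,np.degrees(h.x[2]),h.fun.round(1))
R=r.observe()['tool_rot'];print(R.T@np.r_[f.x[:2]-h.x[:2],0])
E
python3 fit2.py
```

```text
former [ 4.84322128e+02 -2.33262374e+02 -1.65638979e-01] -9.490414398121287 [-0.7  0.   0.8  0.  -0.3  0.1  0.2  0. ]
block [ 4.84727402e+02 -2.34233902e+02 -1.65675116e-01  4.91315536e+01] -9.492484924445163 [-0.2  0.3  0.5  0.3  0.3 -0.4 -0.8 -0.4]
[ 0.56084977  0.89081903 -0.00141203]
```

```bash
python3 -m crank '{"dr":[[0,0,0],[0,0,0],[0,0,0],[0,0,0],[0,0,0],[0,0,0],[0,0,0],[0,0,0],[0,0,0],[0,0,0]],"travel":[[0.01,0.018,0],[0.01,0.018,0.1],[0.01,0.018,0.2],[0.01,0.018,0.25],[0.01,0.018,0.28],[0.01,0.018,0.31],[0.01,0.018,0.34],[0.01,0.018,0.37],[0.01,0.018,0.4],[0.01,0.018,0.4]],"grip":[50,50,50,50,50,50,50,50,50,50]}'
python3 -c "
from h import *
s=r.observe();print(s['ee_pos'],s['force'],s['ft_torque'])"
```

```text
time: 7.25
ee_pos: [485.1, -233.1, 55.0]
tool_rot: [[-0.986, 0.166, -0.0], [0.166, 0.986, 0.0], [0.0, 0.0, -1.0]]
force: [-0.3, -0.5, -0.9]
opening: 55.3
[ 485.10405459 -233.14065462   54.99801974] [-0.32620719 -0.51700244 -0.8598463 ] [ 0.04518599  0.03604538 -0.0355319 ]
```

No contact force, so the block is entering freely. On to the rollers.

```bash
python3 -m crank '{"dr":[[0,0,0],[0,0,0],[0,0,0],[0,0,0],[0,0,0],[0,0,0]],"travel":[[0,0,0.03],[0,0,0.06],[0,0,0.09],[0,0,0.12],[0,0,0.13],[0,0,0.13]],"grip":[50,50,50,50,50,50]}'
```

```text
time: 7.85
ee_pos: [485.2, -233.2, 48.7]
tool_rot: [[-0.986, 0.166, -0.0], [0.166, 0.986, 0.0], [0.0, 0.0, -1.0]]
force: [-0.1, -0.5, 0.3]
opening: 55.4
```

```bash
python3 -m crank '{"dr":[[0,0,0],[0,0,0],[0,0,0]],"travel":[[0,0,0.02],[0,0,0.035],[0,0,0.035]],"grip":[50,50,50]}'
```

```text
time: 8.15
ee_pos: [485.8, -233.4, 47.6]
tool_rot: [[-0.986, 0.166, 0.001], [0.166, 0.986, -0.001], [-0.001, -0.0, -1.0]]
force: [-0.2, 0.5, 4.3]
opening: 55.4
```

Rollers reached at 4 N. Release gently, raise, and close the fingers for pressing.

```bash
python3 -m crank '{"dr":[[0,0,0],[0,0,0],[0,0,0],[0,0,0],[0,0,0]],"travel":[[0,0,0],[0,0,0],[0,0,0],[0,0,0],[0,0,0]],"grip":[56,58,62,66,68]}'
python3 -m crank '{"dr":[[0,0,0],[0,0,0],[0,0,0],[0,0,0],[0,0,0],[0,0,0],[0,0,0],[0,0,0],[0,0,0],[0,0,0]],"travel":[[0,0,-0.1],[0,0,-0.3],[0,0,-0.5],[0,0,-0.6],[0,0,-0.6],[0,0,-0.6],[0,0,-0.6],[0,0,-0.6],[0,0,-0.6],[0,0,-0.6]],"grip":[68,68,68,60,50,40,30,20,10,0]}'
python3 -m crank '{"dr":[[0,0,0],[0,0,0],[0,0,0],[0,0,0]],"travel":[[0,0,0],[0,0,0],[0,0,0],[0,0,0]],"grip":[0,0,0,0]}'
python3 -c "
from h import *
shot('wrist','w4'); s=r.observe();print(s['ee_pos'],s['tool_rot'].T@(np.array([484.3,-233.3,57])-s['ee_pos'])/50)
i=cv2.imread('pics/w4.png')[80:300,200:440]; cv2.imwrite('pics/c6.png',cv2.convertScaleAbs(cv2.resize(i,None,fx=2.7,fy=2.7,interpolation=2),alpha=1.2))"
```

```text
time: 8.65
ee_pos: [485.0, -233.2, 46.7]
tool_rot: [[-0.986, 0.166, -0.0], [0.166, 0.986, 0.0], [0.0, 0.0, -1.0]]
force: [-0.9, 0.1, -0.1]
opening: 68.1
time: 9.65
ee_pos: [485.1, -233.1, 76.7]
tool_rot: [[-0.986, 0.166, -0.0], [0.166, 0.986, 0.0], [0.0, 0.0, -1.0]]
force: [0.3, -0.6, -0.0]
opening: 14.4
time: 10.05
ee_pos: [485.2, -233.3, 77.0]
tool_rot: [[-0.986, 0.166, 0.0], [0.166, 0.986, -0.0], [-0.0, -0.0, -1.0]]
force: [-0.5, 0.0, -1.0]
opening: 0.5
[ 485.23223196 -233.24089551   76.97819589] [ 0.01819381 -0.00425302  0.39956381]
```

View pics/c6.png

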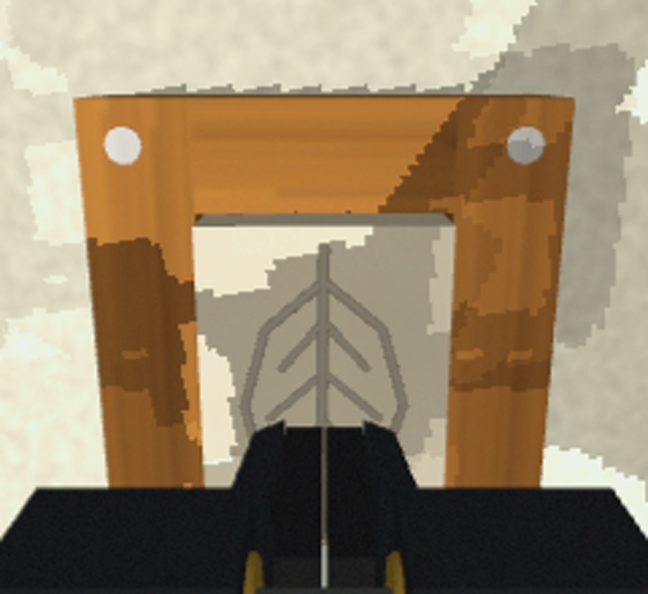

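The block stands squarely in the recess on the rollers. Press at the centre with closed fingers.

```bash
python3 -m crank '{"dr":[[0,0,0],[0,0,0],[0,0,0],[0,0,0],[0,0,0],[0,0,0],[0,0,0],[0,0,0]],"travel":[[0.02,0,0.1],[0.02,0,0.25],[0.02,0,0.34],[0.02,0,0.38],[0.02,0,0.4],[0.02,0,0.42],[0.02,0,0.44],[0.02,0,0.44]],"grip":[0,0,0,0,0,0,0,0]}'
```

```text
time: 10.9
ee_pos: [483.9, -232.9, 55.2]
tool_rot: [[-0.986, 0.166, -0.001], [0.166, 0.986, 0.0], [0.001, 0.0, -1.0]]
force: [-3.3, 0.9, 3.4]
opening: 0.4
```

```bash
python3 -m crank '{"dr":[[0,0,0],[0,0,0],[0,0,0],[0,0,0],[0,0,0]],"travel":[[0,0,0.02],[0,0,0.04],[0,0,0.06],[0,0,0.08],[0,0,0.08]],"grip":[0,0,0,0,0]}'; python3 -m crank '{"dr":[[0,0,0],[0,0,0],[0,0,0],[0,0,0],[0,0,0]],"travel":[[0,0,0.02],[0,0,0.04],[0,0,0.06],[0,0,0.08],[0,0,0.08]],"grip":[0,0,0,0,0]}'
```

```text
time: 11.4
ee_pos: [482.9, -232.9, 51.7]
tool_rot: [[-0.986, 0.165, -0.003], [0.165, 0.986, 0.001], [0.003, 0.0, -1.0]]
force: [-11.5, 2.7, 14.6]
opening: 0.6
time: 11.9
ee_pos: [484.3, -233.3, 47.4]
tool_rot: [[-0.986, 0.166, 0.0], [0.166, 0.986, -0.0], [-0.0, -0.0, -1.0]]
force: [-3.3, 0.3, 5.0]
opening: 0.4
```

```bash
python3 -m crank '{"dr":[[0,0,0],[0,0,0],[0,0,0],[0,0,0],[0,0,0]],"travel":[[0,0,0.02],[0,0,0.03],[0,0,0.04],[0,0,0.05],[0,0,0.05]],"grip":[0,0,0,0,0]}'
```

```text
time: 12.4
ee_pos: [485.1, -233.5, 45.4]
tool_rot: [[-0.986, 0.166, 0.002], [0.166, 0.986, -0.001], [-0.002, -0.001, -1.0]]
force: [-0.8, 2.1, 10.4]
opening: 0.1
```

```bash
python3 -m crank '{"dr":[[0,0,0],[0,0,0],[0,0,0]],"travel":[[0,0,0.02],[0,0,0.03],[0,0,0.03]],"grip":[0,0,0]}'; python3 -m crank '{"dr":[[0,0,0],[0,0,0],[0,0,0],[0,0,0],[0,0,0],[0,0,0],[0,0,0],[0,0,0]],"travel":[[0,0,-0.1],[0,0,-0.25],[0.3,0,-0.25],[0.64,0,-0.25],[0.64,0,-0.15],[0.64,0,-0.05],[0.64,0,-0.02],[0.64,0,-0.02]],"grip":[0,0,0,0,0,0,0,0]}'
```

```text
time: 12.7
ee_pos: [485.1, -233.5, 45.3]
tool_rot: [[-0.986, 0.166, 0.001], [0.166, 0.986, -0.001], [-0.001, -0.001, -1.0]]
force: [-5.8, 5.6, 23.8]
opening: 0.3
time: 13.5
ee_pos: [453.0, -228.1, 45.3]
tool_rot: [[-0.986, 0.166, -0.001], [0.166, 0.986, 0.0], [0.001, 0.0, -1.0]]
force: [-9.4, 4.0, 22.9]
opening: 0.2
```

Bottoms out at the same height at the centre and the −x end. Now the +x end, shifted away from the notch.

```bash
python3 -m crank '{"dr":[[0,0,0],[0,0,0],[0,0,0],[0,0,0],[0,0,0],[0,0,0],[0,0,0],[0,0,0]],"travel":[[0,0,-0.15],[-0.4,-0.1,-0.25],[-0.9,-0.16,-0.25],[-1.28,-0.16,-0.2],[-1.28,-0.16,-0.1],[-1.28,-0.16,-0.03],[-1.28,-0.16,-0.01],[-1.28,-0.16,0]],"grip":[0,0,0,0,0,0,0,0]}'; python3 -m crank '{"dr":[[0,0,0],[0,0,0]],"travel":[[0,0,0],[0,0,0]],"grip":[0,0]}'
```

```text
time: 14.3
ee_pos: [514.8, -246.1, 45.4]
tool_rot: [[-0.986, 0.166, 0.001], [0.166, 0.986, -0.0], [-0.001, 0.0, -1.0]]
force: [-2.4, 4.8, 18.0]
opening: 0.2
time: 14.5
ee_pos: [514.7, -246.1, 45.4]
tool_rot: [[-0.986, 0.166, 0.001], [0.166, 0.986, -0.0], [-0.001, -0.0, -1.0]]
force: [-0.6, 3.6, 13.8]
opening: 0.3
```

Level along x. Press both long sides too, then retreat and look.

```bash
python3 -m crank '{"dr":[[0,0,0],[0,0,0],[0,0,0],[0,0,0],[0,0,0],[0,0,0],[0,0,0]],"travel":[[0,0,-0.15],[0.4,-0.1,-0.2],[0.75,-0.2,-0.2],[0.75,-0.2,-0.1],[0.75,-0.2,-0.03],[0.75,-0.2,0],[0.75,-0.2,0]],"grip":[0,0,0,0,0,0,0]}'; python3 -m crank '{"dr":[[0,0,0],[0,0,0],[0,0,0],[0,0,0],[0,0,0],[0,0,0],[0,0,0]],"travel":[[0,0,-0.15],[0,0.3,-0.2],[0,0.72,-0.2],[0,0.72,-0.1],[0,0.72,-0.03],[0,0.72,0],[0,0.72,0]],"grip":[0,0,0,0,0,0,0]}'
python3 -m crank '{"dr":[[0,0,0],[0,0,0],[0,0,0],[0,0,0],[0,0,0],[0,0,0],[0,0,0],[0,0,0]],"travel":[[0,0,-0.1],[0,0,-0.5],[-0.4,-0.2,-1.1],[-0.8,-0.3,-1.7],[-1.2,-0.3,-2.3],[-1.5,-0.3,-2.8],[-1.6,-0.3,-3],[-1.6,-0.3,-3]],"grip":[0,0,0,0,0,0,0,0]}'
python3 -c "
from h import *
shot('wrist','w5'); s=r.observe();print(s['ee_pos'],s['force'])
i=cv2.imread('pics/w5.png')[0:240,200:440]; cv2.imwrite('pics/c7.png',cv2.convertScaleAbs(cv2.resize(i,None,fx=2.5,fy=2.5,interpolation=2),alpha=1.2))"
```

```text
time: 15.2
ee_pos: [475.3, -249.7, 45.4]
tool_rot: [[-0.986, 0.165, -0.003], [0.165, 0.986, 0.001], [0.003, 0.0, -1.0]]
force: [-12.0, 4.5, 24.1]
opening: 0.5
time: 15.9
ee_pos: [482.1, -213.2, 45.3]
tool_rot: [[-0.986, 0.166, -0.001], [0.166, 0.986, 0.003], [0.001, 0.002, -1.0]]
force: [-6.1, 11.3, 23.9]
opening: -0.1
time: 16.7
ee_pos: [559.1, -243.2, 194.8]
tool_rot: [[-0.986, 0.166, 0.002], [0.166, 0.986, -0.001], [-0.002, -0.001, -1.0]]
force: [-1.2, -0.1, -0.6]
opening: 0.3
[ 557.77905178 -242.51775939  193.03122016] [0.56968215 0.61622982 0.36089089]
```

View pics/c7.png

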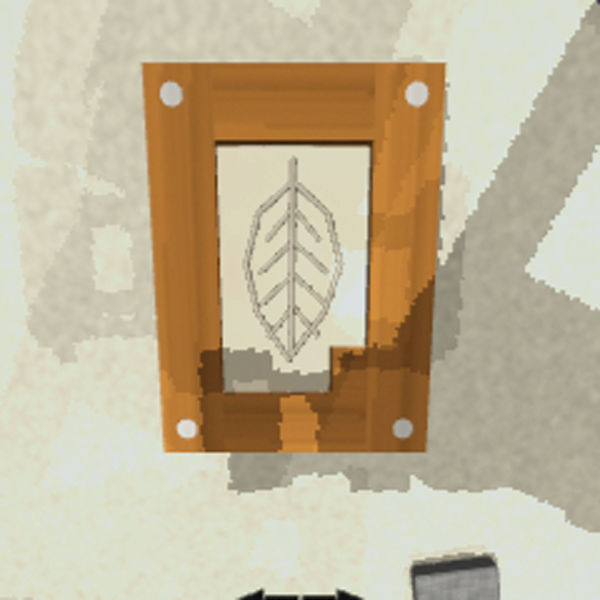

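The picture shows the block at (216–372, 142–392), flush in the recess with its leaf up and its notch at the filled corner (330–368, 347–392). The hand is clear.

```bash
python3 -c "
from h import *
print(r.observe()['force']); print(job_done())"
```

```text
[0.56968215 0.61622982 0.36089089]
the job is handed in; nothing more can be done
None
```

The leaf block is in the former's recess, leaf side up, with its cut-out at the filled corner. I set it onto the rollers while still gripped, let go gently, then pressed it home with closed fingertips. I handed the job in at about 17 s, with the hand clear and nothing touched.

- **Height and level:** pressing at the centre, both ends and both long sides stopped at the same TCP height, 45.3–45.4 mm, under 14–24 N. That puts the block's top at about 34.3–34.4 mm, against 34 mm for the frame.
- **Fit:** the last wrist picture shows the block sitting evenly and in line in the recess.
- **Other things on the bench:** I kept clear of them and felt no contact, but I took no final overall picture to confirm they are where they were.
- **Disagreement:** the top and wrist cameras differed by about 2 mm on the former's y position. I trusted the wrist camera, and the block went in with no side force.
- **Sideways push:** a side force of about 11 N appeared briefly as the block passed the rollers, and it was gone once the hand was clear.

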